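Clip the pump shaft and close its guard

ROBOT

A 6-joint arm with a two-finger parallel gripper is mounted at the origin on a cart in front of the work surface, level with it; the furniture and walls round the work are solid. World frame = base frame: x ahead of the robot, y to its left, z up, the work surface at z = 0. Lengths are in mm, angles in rad, forces in N, time in s.
With the tool pointing down it reaches from about 375 to 925 mm from the base axis. Payload 5.7 kg.
Tool frame: the origin (TCP) lies midway between the tips of the shut fingers; the grasp point (between the pads) lies 19 mm behind it; z points along the fingers, y is the line along which they close (so a half turn about z gives the same grasp; the last joint's range is limited). The gripper opens to 85 mm and grips with 20 to 120 N. Pads are 22 mm wide; open, the fingers measure 114 mm over their backs; the gripper's body (76 mm by 85 mm) begins 54 mm behind the grasp point. The pads swing forward as they close: fully open they stand 13 mm farther back than shut.
Start: joints at [-1.304, 0.359, 1.51, -0, 1.272, -0.115], TCP at [223.538, -556.771, 231.267] pointing down, gripper open.
Joint ranges: [-2.97, 2.97], [-1.01, 2.36], [0.21, 2.38], [-0.96, 4.11], [0.2, 2.71], [-2.98, 2.98]. Speed limits (rad/s): [2.39, 2.39, 3.14, 3.14, 3.14, 3.14].

INTERFACE

Orientations are given as [roll, pitch, yaw] about the fixed x, y, z axes, in that order (R = Rz(yaw) Ry(pitch) Rx(roll)).
In Python, from rig import env gives the robot as it stands. The module is installed in compiled form; this text tells all that it offers.
- The arm moves only by the tool apply_moves, never from a script. Its arguments are lists of equal length, an entry for each row: "grip": the finger opening in mm, from 0 to 85.4; "linear": the shift along the tool's x, y, z in mm, a list of three; "roll": the turn about the tool's z in rad. In form: {"grip": [grip, ...], "linear": [[tx, ty, tz], ...], "roll": [roll, ...]}. A call has 1 to 20 rows; each row is the pose to reach, as a shift and turn from the pose commanded when the call began, along the tool's axes at that moment; what a row does not reach only later rows make up. A row lasts 1/8 s, in which the tool goes at most 62.5 mm and 10.7 degrees, less where a joint would pass 70% of its speed; a pose out of reach is approached as far as the arm can. A call with a gripper value outside its range is refused whole. The fingers move at their own pace and stop on an object; "squeeze" is the grip in N (left out, the last holds). Time passes only in rows, so rows that repeat a pose let the fingers close. It gives the time, the measured TCP pose, the force, the opening and the grip force at its end, in the units of the state.
- env.sense(): the state, without advancing time (a new reading comes with each control period).
- env.camera(name): name is "side" or "top" or "wrist"; returns a dict with "image" (480x640x3 uint8, red, green, blue), "intrinsics" (3x3 intrinsics, pixels), "R" (3x3) and "t" (3): a world point X has camera coordinates R X + t. Camera axes: x right, y down, z forward; pixel columns grow to the right and rows downward; lengths in mm; the calibration is good to about 2 mm. A picture is of the moment at which its call begins. There is no depth.
- env.finish_job(): hands the job in; it is judged then, once.
The state is a dict: "time_s": time; "qpos": joint angles; "qd": joint speeds; "tau": joint torques, N m; "ee_pos": TCP position; "eef_rot": TCP orientation; "ft_force": force on the tool from outside, world axes, zero at the start; "wrist_torque": the same for the moment, N m; "opening": finger opening in mm; "grip_force": force on a finger pad.
Only numpy, scipy, OpenCV 4.12 (cv2) and the standard library are available. Lean on these libraries where they do the work, as an engineer would, in place of code of your own. Each camera call takes 0.05 s, during which the arm holds its last target. There are 200 camera calls.

TASK

Lock the pump's drive shaft: take the orange spring clip out of its stand, find the groove in the shaft between the two bearing blocks, and press the clip straight down into the groove until it snaps fully home. Then set the yellow guard cover over the clip so that it sits fully down on both bearing blocks, and let go. Leave the battery pack and the dropper bottle where they are.

Things in the scene. Friction and masses are not known exactly. Their poses are not given: they have to be found in the camera images.
- pump: Pump drive unit, fixed: grey base plate 100 (x) x 190 (y) x 12 mm, two blue bearing blocks at y = -65 and +65 mm, each 60 (x) x 14 (y) mm, tops 77 mm above the worktop. Origin: centre of the plate's underside. A steel shaft runs along its y axis through both blocks, centre line at z = 50 mm. Beyond the block at negative y it ends in a black disc 44 mm in diameter, 12 mm thick.
- shaft_line (a point): On the shaft's centre line, midway between the blocks, axes as pump. Around here the shaft has a collar 90 mm long, 40 mm diameter; at the collar's middle is a round groove 13 mm wide, bottom diameter 26 mm. The shaft has been slid endwise: the groove's middle lies anywhere from y = -15 to +15 mm of this point. Find it by eye or feel. Shaft outside the collar: 31 mm diameter.
- clip: Spring clip, 0.13 kg, loose: orange grip above two sprung steel wire arms open downwards. Origin: centre of its seat, on the shaft's centre line when home. Own z points from mouth to grip; own y is the shaft's direction (either way round). Bridge under the grip: 52 (x) x 9 (y), z 13.5 to 25.5 mm; its underside meets the groove bottom at the end of the push.
- clip_grip (a point): Middle height of the clip's grip, 50 mm above the clip's origin along its z. The grip is 36 (x) x 14 (y) mm and spans z = 25 to 64 mm of the clip. When home, its top is 114 mm above the worktop.
- clip_mouth (a point): Narrowest gap of the arms (18 mm across x), 11 mm below the clip's origin. Wire 9 mm thick; arms 57 mm wide outside, flared ends reach 22.5 mm below the origin. They first touch the collar with the clip's origin about 35 mm above the shaft's centre line, the groove bottom at about 22 mm. Snapping in takes about 5 to 15 N downwards; on the collar the arms cannot open far enough.
- clip_stand: Grey stand, fixed: foot 110 (x) x 80 (y) x 6 mm, block 84 x 40 mm, 38 mm high, with a slot 12 mm wide along x in which the clip stands upright, arms down, its axes along the stand's, its origin 28.5 mm above the worktop. Lift it straight up 40 mm to free it. Origin: centre of the underside.
- cover: Yellow cover, loose, about 0.22 kg, box open below: 74 (x) x 158 (y) x 56 mm, walls 4 mm. Origin: centre of the lower rim; it starts standing on the worktop. Ledges in its ends, 10 mm above the rim, rest on the bearing blocks: home is centred over the pump, long side along the shaft (either way), origin 67 mm above the pump's; the rim then passes outside the blocks with 3 mm play all round.
- cover_grip (a point): On the black ridge on the cover's top, 73 mm above the cover's origin. The ridge is 50 (x) x 14 (y) mm and spans z = 56 to 86 mm of the cover. Over a clip that is home the cover's roof has 5 mm to spare; on a clip that is not home it cannot sit down.
- battery_pack: Dark grey battery pack, 46 x 89 x 21 mm, loose bystander. Origin: centre of the underside.
- leak_fluid_bottle: Brown dropper bottle, 33 mm wide, 100 mm high, loose bystander. Origin: centre of the underside.
There are look-alikes about, which are no part of the job. Leave any pink look-alike of the clip alone.

How it is judged:
By the outcome, as a careful person would: the job done as asked, in the order asked, and still so for the second after the job is handed in, with the robot touching nothing.
It also fails if it takes over 72 s, if anything falls off the work surface, if the arm or the gripper's body presses on something with over 40 N, if the wrist force passes 120 N, or if a joint passes its speed limit or range.

## Working session

There is one attempt and no reset: what is moved stays moved. The work goes in short steps, Python scripts to look and compute and a tool call to move; the robot and the scene stay as the last step left them, time stands still between calls to the robot, and variables do not carry over. Pictures are saved under pics/ and viewed, at most 10 in all, crops included, and the job is handed in when it is done.

Besides the shell and the picture viewer there is one more tool, called after ">>>" by a JSON object that holds its "op" and its "data". apply_moves: Moves the arm, as the interface text tells. Its arguments: {"type":"object","properties":{"grip":{"type":"array"},"linear":{"type":"array"},"roll":{"type":"array"},"squeeze":{"type":"number"}},"required":["grip","linear","roll"]}

```bash
mkdir -p pics
cat > h.py <<'E'
import numpy as np,cv2
from rig import env
def cam(n,save=None):
    c=env.camera(n)
    c={k:np.array(v) for k,v in c.items()}
    if save: cv2.imwrite(f'pics/{save}.png',c['image'][:,:,::-1])
    np.savez(f'/tmp/{n}.npz',**c)
    return c
def load(n): return dict(np.load(f'/tmp/{n}.npz'))
def ray(c,u,v):
    d=c['R'].T@np.linalg.solve(c['intrinsics'],[u,v,1.]); o=-c['R'].T@c['t']; return o,d/np.linalg.norm(d)
def onz(c,u,v,z):
    o,d=ray(c,u,v); return o+d*(z-o[2])/d[2]
def proj(c,X):
    p=c['intrinsics']@(c['R']@np.array(X,float)+c['t']); return p[:2]/p[2]
E
python3 - <<'E'
from h import *
a=cam('top','top0');b=cam('side','side0')
for c in(a,b): print(-c['R'].T@c['t'],c['R'][2],c['intrinsics'][0,0])
s=env.sense();print(s['ee_pos'],s['eef_rot'],s['time_s'])
E
```

```text
[ 400.87049364   47.09057565 1313.26540488] [ 0.12111405 -0.01509343 -0.99252384] 476.8467543415032
[ 543.43959986 -998.22304453  716.18378346] [-3.02502349e-04  8.59084474e-01 -5.11833738e-01] 476.47537776035927
[ 223.40076548 -556.20259075  230.5499142 ] [-3.13994688e+00 -2.02359272e-04  3.81853706e-01] 0.1
```

View pics/top0.png

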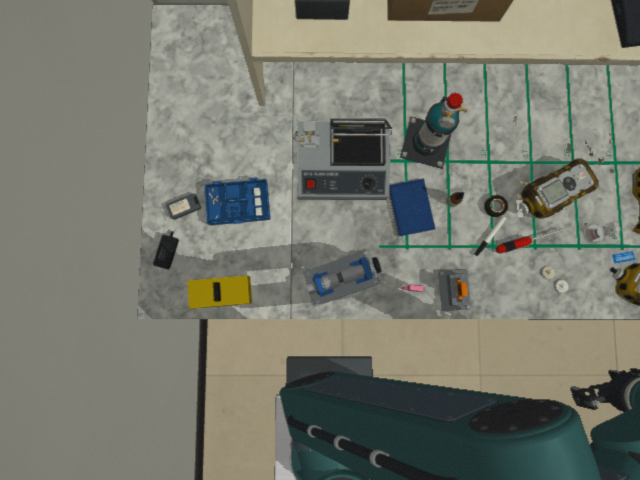

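View pics/side0.png

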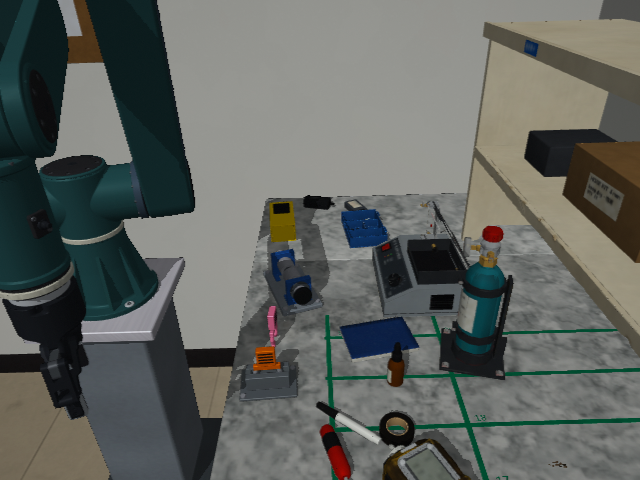

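Run:
```python
from h import *
a=load('top');b=load('side')
A=a['image'][:,:,::-1];B=b['image'][:,:,::-1]
p1=cv2.resize(A[240:320,290:480],None,fx=4,fy=4,interpolation=2);p2=cv2.resize(B[335:405,235:425],None,fx=4,fy=4,interpolation=2)
cv2.imwrite('pics/crop1.png',np.vstack([p1,p2]))
def rects(c,lo,hi,box,zs,name,n=3):
    hsv=cv2.cvtColor(c['image'],cv2.COLOR_RGB2HSV);m=cv2.inRange(hsv,lo,hi)
    k=np.zeros_like(m);k[box[1]:box[3],box[0]:box[2]]=1;m*=k
    cs=sorted(cv2.findContours(m,0,1)[0],key=cv2.contourArea)[::-1][:n]
    for q in cs:
        r=cv2.minAreaRect(q)
        W=np.array([onz(c,u,v,zs)[:2] for u,v in cv2.boxPoints(r)])
        e=[W[1]-W[0],W[2]-W[1]]
        print(name,cv2.contourArea(q),np.round(r[0],1),'ctr',W.mean(0).round(1),[(round(np.linalg.norm(x),1),round(np.degrees(np.arctan2(x[1],x[0])),1)) for x in e])
rects(a,(20,120,60),(35,255,255),(150,240,280,320),56,'cover',1)
rects(a,(5,150,80),(18,255,255),(430,260,480,320),92,'clip',1)
rects(a,(105,100,50),(125,255,255),(300,240,390,310),77,'blocks',2)
rects(a,(140,60,80),(175,255,255),(390,260,430,310),20,'pink',1)
```

```text
cover 1702.0 [218.8 291.4] ctr [424.9 304.7] [(np.float64(165.1), np.float64(-84.8)), (np.float64(74.8), np.float64(-173.7))]
clip 85.5 [461.5 289.5] ctr [ 430.2 -322. ] [(np.float64(23.2), np.float64(-89.9)), (np.float64(48.5), np.float64(178.0))]
blocks 176.5 [360.8 269.8] ctr [481.1 -65.3] [(np.float64(43.8), np.float64(-71.4)), (np.float64(59.0), np.float64(-162.0))]
blocks 147.0 [322.7 283.1] ctr [446.3  33.4] [(np.float64(36.1), np.float64(-71.4)), (np.float64(58.8), np.float64(-161.5))]
pink 84.5 [412.6 287.3] ctr [ 437.5 -210.7] [(np.float64(15.7), np.float64(-6.3)), (np.float64(57.2), np.float64(-95.1))]
```

View pics/crop1.png

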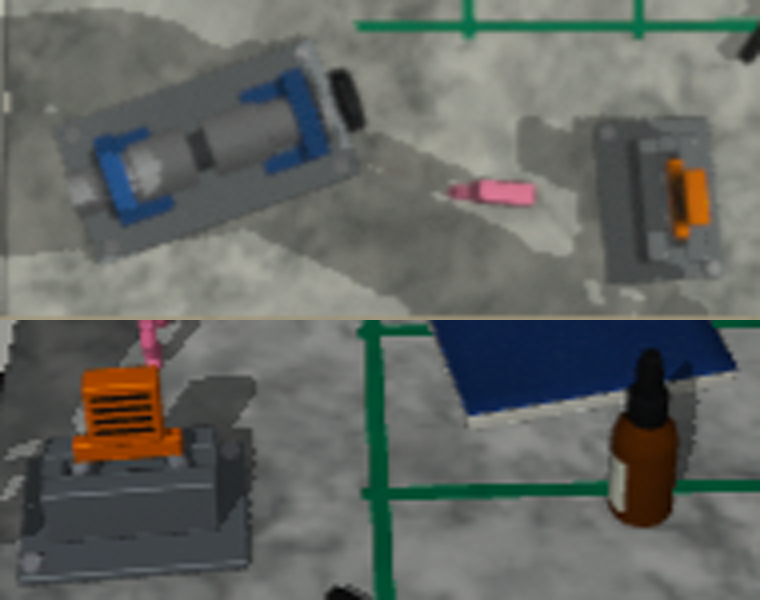

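The candidates are orange at top pixel (461,290), standing in the grey stand, and pink at (413,287), lying loose. Orange fits because it has the right colour and sits in the stand. The crop confirms it, and it also shows the dark groove at about (340,277). The disc end of the pump is at (376,265). Next I'll compute the approach.

```bash
cat >> h.py <<'E'
def rel(pos,yaw,z0=None):
    s=env.sense();p=np.array(s['ee_pos']);y=s['eef_rot'][2]
    d=np.array(pos)-p;c,sn=np.cos(y),np.sin(y)
    r=(y-yaw+np.pi/2)%np.pi-np.pi/2
    print('at',p.round(1),round(y,4),'-> lin',np.round([d[0]*c+d[1]*sn,d[0]*sn-d[1]*c,-d[2]],1),'roll',round(r,4),'t',s['time_s'],'F',np.round(s['ft_force'],1),'op',s['opening'],s['grip_force'])
E
python3 - <<'E'
from h import *
a=load('top')
print(onz(a,464.2,288.8,92.5))
print('groove',onz(a,340.5,277,65))
w=cam('wrist');s=env.sense()
o=-w['R'].T@w['t'];print(o-np.array(s['ee_pos']),w['R'],w['intrinsics'])
rel([425,-325,270],0)
E
```

```text
[ 431.91910171 -328.81506374   92.5       ]
groove [462.71591344 -13.25842467  65.        ]
[ 66.63176179  25.11858807 142.15508113] [[ 0.37213311 -0.92817625 -0.00240832]
 [-0.89085309 -0.35789517  0.27980675]
 [-0.26057191 -0.10197989 -0.96005332]] [[331.00961873   0.         317.85393268]
 [  0.         331.00961873 234.39663377]
 [  0.           0.           1.        ]]
at [ 223.4 -556.3  230.6] 0.3818 -> lin [ 273.2 -139.5  -39.4] roll 0.3818 t 0.15 F [-0.3  0.1 -0.2] op 85.37293128230624 0.0
```

>>> {"op": "apply_moves", "data": {"grip": [85, 85, 85, 85, 85, 85, 85, 85], "linear": [[40, -20, -15], [85, -43, -40], [130, -66, -40], [175, -89, -40], [220, -112, -40], [255, -130, -40], [273, -139, -40], [273, -139, -40]], "roll": [0.05, 0.12, 0.2, 0.27, 0.34, 0.382, 0.382, 0.382], "squeeze": 40}}

```text
time_s: 1.15
ee_pos: [425.7, -324.8, 271.0]
eef_rot: [-3.141, 0.0, 0.002]
ft_force: [0.1, -0.3, 0.5]
opening: 84.7
grip_force: 0.0
```

Run:
```python
from h import *
w=cam('wrist','w1');rel([425,-325,270],0)
for X in ([432,-329,92.5],[432,-329,38]): print(proj(w,X))
```

```text
at [ 425.1 -325.7  271.1] 0.0013 -> lin [-0.1 -0.7  1.1] roll 0.0013 t 1.2 F [-0.4  0.   0.7] op 84.81969313947165 0.0
[321.22751436 206.84019602]
[320.82517602 197.2775095 ]
```

View pics/w1.png

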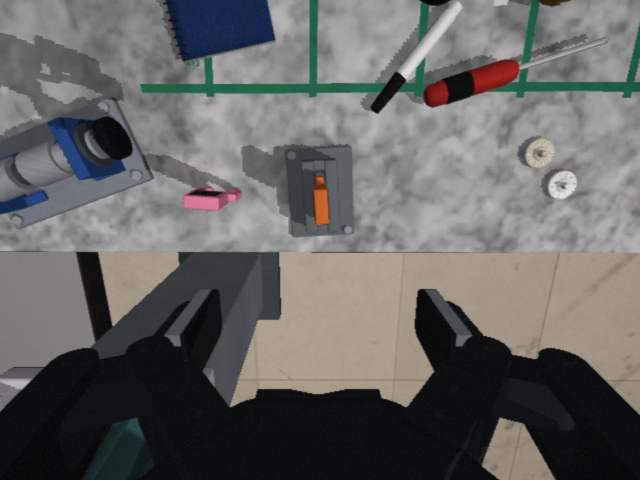

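The wrist view shows the orange grip at (321,205) in the stand, close to the prediction of (321,207). The pink look-alike is at (208,199).

```bash
cat >> h.py <<'E'
def rect(c,m,z,name):
    q=max(cv2.findContours(m,0,1)[0],key=cv2.contourArea)
    W=np.array([onz(c,u,v,z)[:2] for u,v in q[:,0]],np.float32)
    r=cv2.minAreaRect(W);print(name,'px',q[:,0].mean(0).round(),'ctr',np.round(r[0],1),'size',np.round(r[1],1),'ang',round(r[2],2));return q,W
E
python3 - <<'E'
from h import *
w=load('wrist');hsv=cv2.cvtColor(w['image'],cv2.COLOR_RGB2HSV)
m=cv2.inRange(hsv,(5,150,60),(18,255,255));m[:,:280]=0;m[:,360:]=0
print(hsv[195:215:5,321])
top=cv2.inRange(hsv,(5,150,180),(18,255,255));top[:,:280]=0;top[:,360:]=0
rect(w,m,92.5,'all');rect(w,top,92.5,'bright')
# stand foot: low-saturation grey via floodfill-ish threshold
ft=cv2.inRange(hsv,(95,15,40),(130,120,160));ft[:,:270]=0;ft[:,370:]=0;ft[:130]=0;ft[245:]=0
ft=cv2.morphologyEx(ft,cv2.MORPH_CLOSE,np.ones((5,5)));rect(w,ft,6,'foot')
E
```

```text
[[ 10 194 196]
 [ 11 192 197]
 [ 11 195 196]
 [ 11 194 197]]
all px [321. 201.] ctr [ 438.4 -328.3] size [47.9 14. ] ang 3.66
bright px [321. 207.] ctr [ 431.9 -329.2] size [33.1 11.2] ang 3.52
foot px [320. 190.] ctr [ 432.2 -328.5] size [109.5  79. ] ang 3.61
```

>>> {"op": "apply_moves", "data": {"grip": [60, 50, 45, 45, 45, 45, 45, 45, 14, 5, 5, 5, 5, 5], "linear": [[5, 3, 40], [6.7, 3.8, 85], [6.7, 3.8, 130], [6.7, 3.8, 170], [6.7, 3.8, 195], [6.7, 3.8, 207], [6.7, 3.8, 211.5], [6.7, 3.8, 211.5], [6.7, 3.8, 211.5], [6.7, 3.8, 211.5], [6.7, 3.8, 211.5], [6.7, 3.8, 211.5], [6.7, 3.8, 211.5], [6.7, 3.8, 211.5]], "roll": [-0.06, -0.06, -0.06, -0.06, -0.06, -0.06, -0.06, -0.06, -0.06, -0.06, -0.06, -0.06, -0.06, -0.06], "squeeze": 60}}

```text
time_s: 2.95
ee_pos: [431.9, -329.8, 60.6]
eef_rot: [3.141, -0.0, 0.06]
ft_force: [-1.7, 1.7, 5.9]
opening: 13.5
grip_force: 59.0
```

>>> {"op": "apply_moves", "data": {"grip": [5, 5, 5, 5, 5, 5, 5, 5, 5, 5, 5, 5], "linear": [[0, 0, -15], [0, 0, -35], [0, 0, -70], [0, 0, -120], [0, 0, -170], [0, -25, -210], [0, -70, -230], [-5, -120, -230], [-15, -160, -230], [-20, -175, -230], [-20, -180, -230], [-20, -180, -230]], "roll": [0, 0, 0, 0, 0, -0.1, -0.2, -0.27, -0.27, -0.27, -0.27, -0.27]}}

```text
time_s: 4.45
ee_pos: [401.7, -152.2, 290.2]
eef_rot: [3.14, -0.001, 0.33]
ft_force: [0.2, 0.2, -1.8]
opening: 13.5
grip_force: 58.5
```

Run:
```python
from h import *
w=cam('wrist','w2');t=cam('top');rel([425,-325,270],0)
print(proj(w,[463,-15,70]))
```

```text
at [ 401.7 -152.5  289.9] 0.3291 -> lin [-33.7 170.8  19.9] roll 0.3291 t 4.55 F [-0.  -0.1 -1. ] op 13.354332254658944 58.48923146724701
[209.25328325 106.41296009]
```

View pics/w2.png

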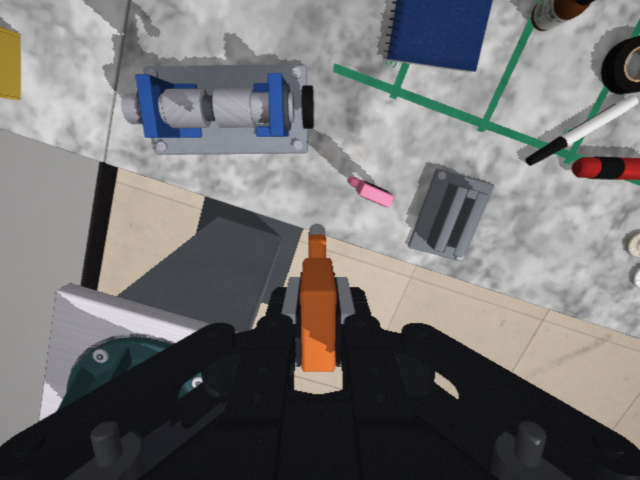

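The clip is held cleanly at (318,310). The pump is at about (225,108) with the groove at about (207,108).

Run:
```python
from h import *
w=load('wrist');img=w['image'];hsv=cv2.cvtColor(img,cv2.COLOR_RGB2HSV)
b=cv2.inRange(hsv,(105,130,60),(125,255,255));b[:,:125]=0;b[:,300:]=0;b[:60]=0;b[150:]=0
for q in sorted(cv2.findContours(b,0,1)[0],key=cv2.contourArea)[::-1][:3]:
    W=np.array([onz(w,u,v,77)[:2] for u,v in q[:,0]],np.float32);print(cv2.contourArea(q),cv2.boundingRect(q),cv2.minAreaRect(W))
b=cv2.inRange(hsv,(95,12,90),(130,90,230));b[:,:125]=0;b[:,320:]=0;b[:55]=0;b[165:]=0
b=cv2.morphologyEx(b,cv2.MORPH_OPEN,np.ones((3,3)))
rect(w,b,12,'plate')
big=cv2.resize(img[50:170,110:330,::-1],None,fx=3.6,fy=3.6,interpolation=2);cv2.imwrite('pics/crop2.png',big)
mm=cv2.resize(b[50:170,110:330],None,fx=2,fy=2)
for r in (100,104,108,112): print(r,img[r,155:260,:].mean(1).round().astype(int).tolist())
```

```text
1431.5 (136, 74, 66, 64) ((450.40618896484375, 21.6345272064209), (59.22841262817383, 58.83172607421875), 20.028825759887695)
1088.5 (254, 73, 34, 64) ((483.8007507324219, -74.32888793945312), (59.05393600463867, 31.844038009643555), 20.89925765991211)
65.5 (173, 84, 24, 4) ((474.1048278808594, 10.506549835205078), (2.7318596839904785, 22.636507034301758), 18.8656005859375)
plate px [217. 108.] ctr [464.4 -18.6] size [ 99.  188.3] ang 19.35
100 [54, 56, 63, 104, 120, 120, 125, 149, 163, 165, 162, 163, 164, 162, 160, 158, 140, 124, 119, 122, 124, 125, 124, 124, 121, 120, 119, 120, 120, 119, 121, 119, 117, 120, 126, 146, 159, 161, 163, 160, 161, 160, 155, 152, 123, 100, 91, 75, 66, 65, 64, 66, 57, 50, 50, 53, 59, 110, 148, 161, 165, 167, 167, 169, 169, 171, 172, 170, 169, 167, 167, 168, 170, 169, 165, 164, 161, 165, 166, 168, 169, 170, 169, 165, 164, 162, 164, 163, 164, 163, 163, 162, 163, 161, 143, 144, 159, 164, 165, 166, 167, 167, 167, 166, 164]
104 [57, 56, 68, 127, 154, 157, 157, 153, 159, 165, 164, 165, 161, 163, 168, 168, 172, 169, 169, 166, 161, 158, 141, 122, 117, 116, 120, 11
[... 705 characters left out ...]
, 162, 162, 164, 167, 169, 170, 170, 171, 174, 173, 173, 170, 168, 171, 171, 175, 175, 174, 170, 168, 169, 172, 174, 175, 177, 177, 172, 153, 163, 174, 177, 177, 177, 176, 178, 176, 178]
112 [58, 57, 57, 61, 99, 143, 158, 152, 139, 149, 160, 160, 161, 164, 165, 163, 162, 162, 162, 160, 163, 167, 164, 166, 167, 167, 165, 164, 161, 161, 163, 162, 165, 170, 167, 165, 168, 169, 168, 171, 166, 164, 165, 166, 166, 145, 114, 92, 77, 72, 71, 74, 72, 70, 73, 71, 59, 54, 104, 148, 163, 161, 161, 165, 162, 164, 165, 168, 171, 170, 169, 165, 162, 162, 159, 162, 161, 165, 166, 167, 169, 166, 171, 170, 172, 167, 167, 165, 167, 172, 171, 169, 165, 167, 174, 144, 149, 166, 171, 170, 169, 167, 169, 168, 169]
```

View pics/crop2.png

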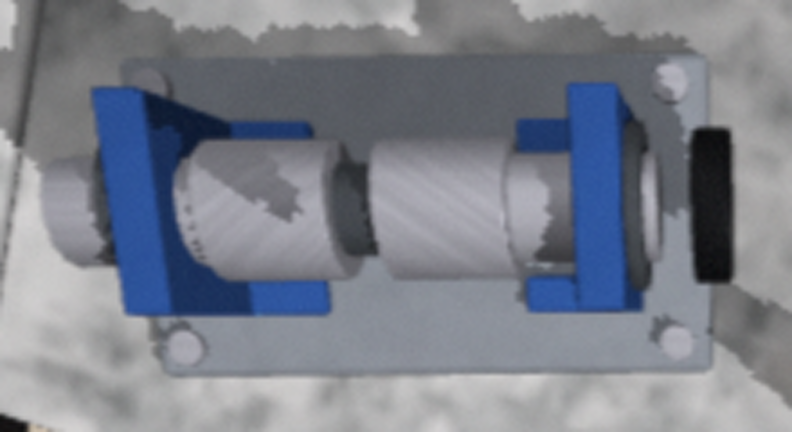

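Run:
```python
from h import *
w=load('wrist');t=load('top')
c=np.array([464.4,-18.6]);y=np.radians(19.35);ax=np.array([np.cos(y),np.sin(y)]);ay=np.array([-np.sin(y),np.cos(y)])
P=lambda x,yy,z:np.r_[c+ax*x+ay*yy,z]
def loc(p): d=p[:2]-c;return (d@ax).round(1),(d@ay).round(1)
# block top corners, crop px /3.6
for n,u,v in (('L',92,87),('L',137,87),('L',125,314),('L',172,314),('R',567,84),('R',615,84),('R',578,310),('R',628,310)):
    print(n,loc(onz(w,110+u/3.6,50+v/3.6,77)))
img=w['image'].mean(2)
for yy in (-20,0,20): print('line',proj(w,P(0,yy,70)))
# profile along the top line of the collar, mm in pump y
ys=np.arange(-46,46,1.)
uv=np.array([proj(w,P(0,q,70)) for q in ys],np.float32)
pr=cv2.remap(img.astype(np.float32),uv[:,:1],uv[:,1:],1).ravel()
print([(int(a),int(b)) for a,b in zip(ys,pr)])
it=t['image'].mean(2);uv=np.array([proj(t,P(0,q,70)) for q in ys],np.float32)
pr=cv2.remap(it.astype(np.float32),uv[:,:1],uv[:,1:],1).ravel();print('top',uv[0],uv[-1],[(int(a),int(b)) for a,b in zip(ys,pr)][::2])
```

```text
L (np.float64(29.4), np.float64(71.0))
L (np.float64(29.3), np.float64(58.7))
L (np.float64(-29.9), np.float64(71.2))
L (np.float64(-30.0), np.float64(57.7))
R (np.float64(29.1), np.float64(-58.4))
R (np.float64(29.0), np.float64(-71.4))
R (np.float64(-29.9), np.float64(-58.5))
R (np.float64(-30.0), np.float64(-72.8))
line [232.50977473 106.06862994]
line [213.00512725 106.2453397 ]
line [193.50510303 106.42200758]
[(-46, 179), (-45, 179), (-44, 178), (-43, 178), (-42, 178), (-41, 177), (-40, 177), (-39, 165), (-38, 148), (-37, 155), (-36, 169), (-35, 173), (-34, 175), (-33, 177), (-32, 179), (-31, 177), (-30, 175), (-29, 173), (-28, 172), (-27, 170), (-26, 170), (-25, 173), (-24, 174), (-23, 175), (-22, 174), (-21, 172), (-20, 172), (-19, 172), (-18, 173), (-17, 174), (-16, 174), (-15, 173), (-14, 172), (-13, 170), (-12, 170), (-11, 168), (-10, 166), (-9, 164), (-8, 163), (-7, 165), (-6, 167), (-5, 169), (-4, 172), (-3, 174), (-2, 174), (-1, 171), (0, 150), (1, 96), (2, 58), (3, 59), (4, 73), (5, 75), (6, 75), (7, 73), (8, 73), (9, 75), (10, 75), (11, 80), (12, 92), (13, 111), (14, 
[... 209 characters left out ...]
160), (34, 155), (35, 162), (36, 164), (37, 166), (38, 168), (39, 168), (40, 167), (41, 166), (42, 164), (43, 165), (44, 168), (45, 171)]
top [359.23175 270.45816] [326.34296 281.96368] [(-46, 138), (-44, 142), (-42, 143), (-40, 143), (-38, 143), (-36, 142), (-34, 138), (-32, 140), (-30, 140), (-28, 140), (-26, 141), (-24, 141), (-22, 141), (-20, 141), (-18, 142), (-16, 142), (-14, 141), (-12, 141), (-10, 141), (-8, 141), (-6, 142), (-4, 144), (-2, 139), (0, 121), (2, 90), (4, 68), (6, 68), (8, 74), (10, 77), (12, 87), (14, 106), (16, 126), (18, 133), (20, 121), (22, 107), (24, 102), (26, 104), (28, 109), (30, 118), (32, 130), (34, 131), (36, 136), (38, 140), (40, 141), (42, 143), (44, 144)]
```

Run:
```python
from h import *
w=load('wrist');hsv=cv2.cvtColor(w['image'],cv2.COLOR_RGB2HSV);s=env.sense();p=np.array(s['ee_pos']);y=s['eef_rot'][2]
m=cv2.inRange(hsv,(5,150,60),(18,255,255));m[:225]=0;m[385:]=0
for r in (250,270,290,320,350,365):
    k=np.where(m[r])[0];print(r,k.min(),k.max(),hsv[r,(k.min()+k.max())//2])
tx=np.array([np.cos(y),np.sin(y)]);ty=np.array([np.sin(y),-np.cos(y)])
zt=p[2]+19+13
for u,v in ((302,292),(336,292),(302,371),(336,371)):
    d=onz(w,u,v,zt)[:2]-p[:2];print((d@tx).round(1),(d@ty).round(1))
g=np.array([461.9,-12.0]);rel([*g,200],np.radians(19.35))
```

```text
250 309 325 [ 11 197 154]
270 303 332 [ 10 198 121]
290 300 335 [ 10 199 131]
320 301 335 [ 10 194 155]
350 301 335 [ 11 191 224]
365 302 334 [ 11 192 226]
17.2 -4.9
17.2 7.6
-17.1 -5.3
-17.1 8.1
at [ 401.7 -152.5  289.9] 0.3291 -> lin [ 102.4 -113.5   89.9] roll -0.0087 t 4.55 F [-0.  -0.1 -1. ] op 13.354332254658944 58.48923146724701
```

>>> {"op": "apply_moves", "data": {"grip": [5, 5, 5, 5, 5, 5, 5, 5], "linear": [[30, -33, 30], [60, -67, 60], [88, -98, 100], [102.3, -114.6, 130], [102.3, -114.6, 155], [102.3, -114.6, 165], [102.3, -114.6, 165], [102.3, -114.6, 165]], "roll": [-0.008, -0.008, -0.008, -0.008, -0.008, -0.008, -0.008, -0.008]}}

```text
time_s: 5.55
ee_pos: [461.7, -10.5, 125.6]
eef_rot: [3.141, -0.001, 0.337]
ft_force: [-0.0, 0.7, -1.3]
opening: 13.0
grip_force: 58.6
```

Run:
```python
from h import *
rel([461.5,-11.0,117],.3377)
c=cam('side');w=cam('wrist')
A=cv2.resize(c['image'][230:330,230:350,::-1],None,fx=3.3,fy=3.3,interpolation=2)
B=cv2.resize(w['image'][130:330,220:420,::-1],None,fx=1.98,fy=1.65,interpolation=2)
cv2.imwrite('pics/w3.png',np.hstack([A,B]))
```

```text
at [461.7 -10.5 125.6] 0.3369 -> lin [-0.3  0.4  8.6] roll -0.0008 t 5.55 F [-0.   0.7 -1.3] op 12.979249815799708 58.60140144824982
```

View pics/w3.png

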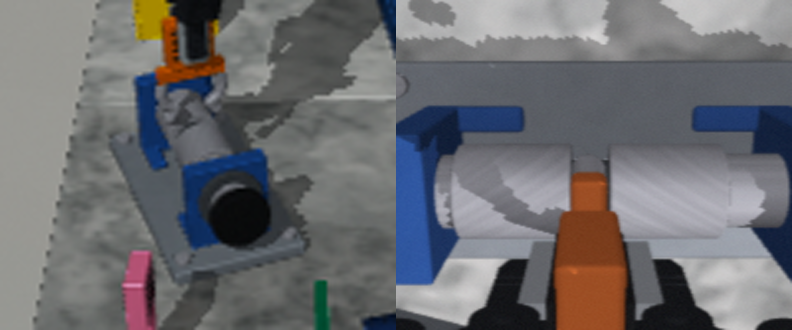

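The left crop (side) shows the clip above the shaft. The right crop (wrist) shows the groove spanning 572–610 and the clip's bridge at 573–607, so it is centred to well under 1 mm. I'll press in stages.

>>> {"op": "apply_moves", "data": {"grip": [5, 5, 5, 5, 5, 5], "linear": [[0, 0, 5], [0, 0, 9], [0, 0, 13], [0, 0, 17], [0, 0, 19], [0, 0, 19]], "roll": [0, 0, 0, 0, 0, 0]}}

```text
time_s: 6.4
ee_pos: [461.3, -9.8, 105.8]
eef_rot: [3.141, -0.001, 0.338]
ft_force: [1.5, 1.1, -0.6]
opening: 13.2
grip_force: 58.8
```

>>> {"op": "apply_moves", "data": {"grip": [5, 5, 5, 5, 5, 5, 5], "linear": [[0, 0, 4], [0, 0, 8], [0, 0, 12], [0, 0, 16], [0, 0, 20], [0, 0, 22], [0, 0, 22]], "roll": [0, 0, 0, 0, 0, 0, 0]}}

```text
time_s: 7.28
ee_pos: [460.5, -9.8, 83.5]
eef_rot: [-3.141, 0.001, 0.338]
ft_force: [2.2, 0.1, -5.4]
opening: 13.0
grip_force: 58.4
```

>>> {"op": "apply_moves", "data": {"grip": [5, 5, 5], "linear": [[0, 0, 1], [0, 0, 2], [0, 0, 2]], "roll": [0, 0, 0]}}

```text
time_s: 7.65
ee_pos: [460.8, -9.8, 81.9]
eef_rot: [3.142, -0.0, 0.338]
ft_force: [1.0, -0.1, -1.3]
opening: 13.3
grip_force: 59.0
```

>>> {"op": "apply_moves", "data": {"grip": [5, 5, 5], "linear": [[0, 0, 1], [0, 0, 2], [0, 0, 2]], "roll": [0, 0, 0]}}

```text
time_s: 8.02
ee_pos: [461.0, -9.8, 81.6]
eef_rot: [3.141, -0.001, 0.338]
ft_force: [-2.4, 1.1, 22.9]
opening: 13.3
grip_force: 62.5
```

The clip bottomed out with 23 N at the predicted home height of 82 mm. I'll release it, rise and look at it while heading to the cover.

>>> {"op": "apply_moves", "data": {"grip": [5, 40, 40, 40, 40, 40, 60, 85, 85, 85, 85, 85, 85, 85, 85, 85], "linear": [[0, 0, -2], [0, 0, -2], [0, 0, -2], [0, 0, -2], [0, 0, -20], [0, 0, -65], [0, 0, -115], [0, 0, -165], [5, -30, -205], [15, -80, -220], [27, -135, -220], [38, -190, -220], [48, -245, -220], [57, -290, -220], [59.5, -307, -220], [59.5, -307, -220]], "roll": [0, 0, 0, 0, 0, 0, 0, 0, 0.05, 0.1, 0.15, 0.2, 0.248, 0.248, 0.248, 0.248]}}

```text
time_s: 10.02
ee_pos: [414.8, 299.7, 299.4]
eef_rot: [3.141, 0.001, 0.092]
ft_force: [0.2, -0.6, -0.2]
opening: 85.2
grip_force: 0.0
```

Run:
```python
from h import *
rel([425,304,200],.09)
w=cam('wrist');t=cam('top')
print(proj(w,[425,304,56]))
A=cv2.resize(w['image'][:300,:,::-1],None,fx=1.2,fy=1.2)
B=cv2.resize(t['image'][240:310,290:480,::-1],None,fx=3.2,fy=3.2,interpolation=2)
o=np.zeros((600,768,3),np.uint8);o[:360]=A;o[365:365+B.shape[0],:B.shape[1]]=B;cv2.imwrite('pics/w4.png',o)
for n,c,lim in(('w',w,300),('t',t,480)):
    hsv=cv2.cvtColor(c['image'],cv2.COLOR_RGB2HSV);m=cv2.inRange(hsv,(20,120,60),(35,255,255));m[lim:]=0
    if n=='t': m[:,:150]=0;m[:,280:]=0
    rect(c,m,56,n)
    m2=cv2.inRange(hsv,(20,120,170),(35,255,255));m2[lim:]=0
    if n=='t': m2[:,:150]=0;m2[:,280:]=0
    rect(c,m2,56,n+'bright')
```

```text
at [414.8 299.7 299.4] 0.0917 -> lin [10.6 -3.4 99.4] roll 0.0017 t 10.025 F [ 0.2 -0.6 -0.2] op 85.16901975213058 0.0
[313.97628032 191.94928613]
w px [311. 190.] ctr [425.9 308. ] size [ 75. 157.] ang 5.23
wbright px [309. 192.] ctr [424.3 307.8] size [ 71.7 156.8] ang 5.23
t px [222. 292.] ctr [425.7 296.5] size [ 74.4 150. ] ang 5.26
tbright px [226. 293.] ctr [425.5 297.5] size [ 73.1 137.4] ang 5.15
```

View pics/w4.png

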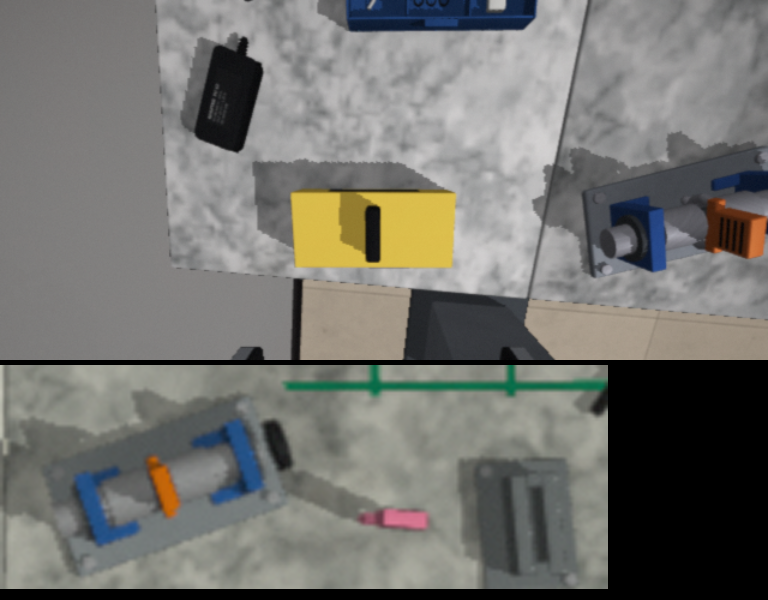

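The clip stands upright in the groove, seen at (160,487) in the lower panel. The cover's ridge is at (372,233) in the upper panel. Cover centre is about (425, 308.8) with yaw 5.23°, and the measured size of 75 x 157 matches.

>>> {"op": "apply_moves", "data": {"grip": [70, 60, 50, 50, 50, 50, 50, 50, 20, 5, 5, 5, 5, 5], "linear": [[5, -4, 40], [9, -7, 85], [11, -8.1, 135], [11, -8.1, 180], [11, -8.1, 215], [11, -8.1, 232], [11, -8.1, 239], [11, -8.1, 239], [11, -8.1, 239], [11, -8.1, 239], [11, -8.1, 239], [11, -8.1, 239], [11, -8.1, 239], [11, -8.1, 239]], "roll": [0, 0, 0, 0, 0, 0, 0, 0, 0, 0, 0, 0, 0, 0], "squeeze": 60}}

```text
time_s: 11.88
ee_pos: [426.1, 309.0, 61.9]
eef_rot: [-3.141, -0.002, 0.09]
ft_force: [0.3, -2.3, 6.3]
opening: 13.0
grip_force: 59.6
```

>>> {"op": "apply_moves", "data": {"grip": [5, 5, 5, 5, 5, 5, 5, 5, 5, 5, 5, 5, 5, 5], "linear": [[0, 0, -15], [0, 0, -45], [0, 0, -90], [0, 10, -130], [1, 40, -155], [2, 80, -160], [3, 125, -160], [4, 170, -160], [5, 215, -160], [6, 260, -160], [7, 295, -160], [8, 318, -160], [8.1, 328.2, -160], [8.1, 328.2, -160]], "roll": [0, 0, 0, 0, 0, -0.04, -0.08, -0.12, -0.16, -0.2, -0.24, -0.246, -0.246, -0.246]}}

```text
time_s: 13.62
ee_pos: [462.7, -17.6, 221.1]
eef_rot: [-3.141, -0.0, 0.335]
ft_force: [-0.4, 0.3, -3.2]
opening: 13.1
grip_force: 58.8
```

Run:
```python
from h import *
rel([463.7,-17.1,128],.337)
w=cam('wrist','w5');t=cam('top')
s=env.sense();p=np.array(s['ee_pos']);y=s['eef_rot'][2]
tx=np.array([np.cos(y),np.sin(y)]);ty=np.array([np.sin(y),-np.cos(y)])
hsv=cv2.cvtColor(w['image'],cv2.COLOR_RGB2HSV);m=cv2.inRange(hsv,(20,120,60),(35,255,255))
q,W=rect(w,m,p[2]-61.5+56,'cov');d=W-p[:2];print('tx',(d@tx).min(),(d@tx).max(),'ty',(d@ty).min(),(d@ty).max())
hsv=cv2.cvtColor(t['image'],cv2.COLOR_RGB2HSV);m=cv2.inRange(hsv,(20,120,60),(35,255,255));m[:240]=0;m[320:]=0
rect(t,m,p[2]-5.5,'covtop')
```

```text
at [462.7 -17.6 221.1] 0.3347 -> lin [ 1.1 -0.1 93.1] roll -0.0023 t 13.625 F [-0.4  0.3 -3.2] op 13.085468209421109 58.78913462162018
cov px [318. 265.] ctr [468.9 -16.8] size [ 77.3 156. ] ang 19.19
tx -32.67148102745458 44.7466203674965 ty -75.8247906152589 80.14848598519916
covtop px [630. 281.] ctr [ 451.3 -673.5] size [50.2 77.9] ang 77.4
```

View pics/w5.png

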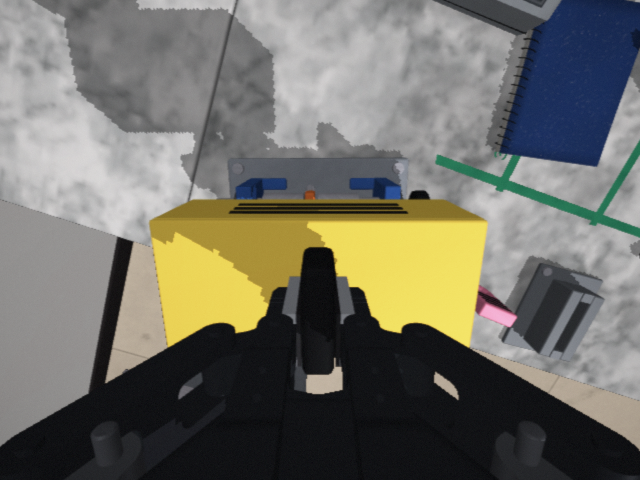

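Run:
```python
from h import *
w=load('wrist')
s=env.sense();p=np.array(s['ee_pos']);y=s['eef_rot'][2]
tx=np.array([np.cos(y),np.sin(y)]);ty=np.array([np.sin(y),-np.cos(y)])
L=lambda u,v,z:((onz(w,u,v,z)[:2]-p[:2])@np.array([tx,ty]).T).round(1)
g=cv2.cvtColor(w['image'],cv2.COLOR_RGB2HSV)
m=cv2.inRange(g,(20,120,60),(35,255,255))
for r in (225,230,240,260,280,300):
    k=np.where(m[r])[0];print(r,k.min(),k.max(),L(k.min(),r,215.6),L(k.max()+1,r,215.6))
for u in (180,360,400,440,470): print(u,g[196:226:1,u,2].tolist(), L(u,221,215.6))
print('plate cols',w['image'][165,222:236].mean(1).astype(int),w['image'][165,400:416].mean(1).astype(int))
for u in (240,310,330): print('plate rows',w['image'][150:166,u].mean(1).astype(int))
for u in (229.5,408): print(L(u,165,12),L(u,157.5,12))
```

```text
225 150 486 [ 32.7 -75.3] [32.5 80.1]
230 151 486 [ 30.3 -75.2] [30.1 80.4]
240 152 484 [ 25.5 -75.4] [25.2 80.2]
260 155 481 [ 15.5 -75.4] [15.3 80.1]
280 158 478 [  5.2 -75.4] [ 5.  80.1]
300 161 476 [ -5.5 -75.4] [-5.7 80.5]
180 [191, 188, 185, 183, 179, 178, 173, 173, 161, 146, 135, 131, 134, 135, 133, 132, 133, 134, 133, 134, 134, 141, 154, 151, 163, 172, 173, 170, 168, 170] [ 34.6 -61.3]
360 [94, 92, 98, 116, 130, 132, 121, 68, 21, 39, 83, 30, 21, 61, 113, 36, 18, 58, 125, 133, 134, 139, 152, 150, 173, 208, 230, 238, 239, 240] [34.5 21.5]
400 [115, 111, 87, 95, 128, 133, 132, 132, 131, 129, 119, 41, 23, 64, 113, 36, 17, 56, 127, 134, 136, 136, 152, 151, 177, 211, 229, 239, 240, 240] [34.4 39.9]
440 [150, 150, 149, 142, 134, 131, 133, 131, 132, 130, 132, 133, 131, 133, 132, 133, 134, 133, 133, 132, 134, 138, 151, 152, 180, 214, 231, 238, 241, 241] [34.4 58.2]
470 [170, 170, 174, 174, 176, 179, 180, 184, 184, 184, 185, 180, 177, 174, 172, 167, 155, 135, 134, 134, 132, 139, 151, 151, 181, 215, 230, 238, 241, 241] [34.4 72. ]
plate cols [129 127 127 131 127 111  94  95  97  97  95 106 113 113] [169 168 166 156 150 147 142 143 139 146 153 152 151 151 151 149]
plate rows [104 101  99  96  94  96  97  95  86  96  97  99  95  93 102 110]
plate rows [139 132 124 121 116 114 113 104  81  89  90  89  87  87  86  87]
plate rows [119 115 109 104 106 106 107 105  85  92  90  90  85  90  89  90]
[ 44.2 -90.2] [ 51.9 -89.6]
[43.9 95.8] [51.5 95.2]
```

The picture shows the cover held level above the pump, and its centreline matches the plate's within 0.5 mm in y. It needs about +2 mm in tool x. I'll descend to just above the blocks.

>>> {"op": "apply_moves", "data": {"grip": [5, 5, 5, 5, 5, 5, 5, 5], "linear": [[2, 0.3, 15], [2, 0.3, 35], [2, 0.3, 55], [2, 0.3, 70], [2, 0.3, 77], [2, 0.3, 81], [2, 0.3, 85], [2, 0.3, 85]], "roll": [-0.003, -0.003, -0.003, -0.003, -0.003, -0.003, -0.003, -0.003]}}

```text
time_s: 14.72
ee_pos: [464.9, -17.1, 135.8]
eef_rot: [-3.142, -0.0, 0.339]
ft_force: [0.1, 0.1, -2.0]
opening: 12.9
grip_force: 58.8
```

>>> {"op": "apply_moves", "data": {"grip": [5, 5, 5, 5], "linear": [[0, 0, 3], [0, 0, 5], [0, 0, 7], [0, 0, 7]], "roll": [0, 0, 0, 0]}}

```text
time_s: 15.22
ee_pos: [464.9, -17.2, 128.9]
eef_rot: [3.142, -0.0, 0.339]
ft_force: [-0.4, -0.6, 0.2]
opening: 12.7
grip_force: 59.0
```

>>> {"op": "apply_moves", "data": {"grip": [5, 5, 5], "linear": [[0, 0, 1], [0, 0, 2], [0, 0, 2]], "roll": [0, 0, 0]}}

```text
time_s: 15.6
ee_pos: [464.9, -17.2, 128.8]
eef_rot: [3.141, -0.001, 0.339]
ft_force: [-7.8, 0.0, 24.0]
opening: 13.0
grip_force: 62.6
```

Seated at the predicted height of 128.5 mm, with 24 N contact. Release and withdraw upward.

>>> {"op": "apply_moves", "data": {"grip": [5, 45, 45, 45, 45, 45, 60, 60, 60, 60, 60, 60], "linear": [[0, 0, -2], [0, 0, -2], [0, 0, -2], [0, 0, -2], [0, 0, -20], [0, 0, -60], [-10, 20, -110], [-20, 50, -160], [-30, 100, -180], [-30, 150, -180], [-30, 170, -180], [-30, 170, -180]], "roll": [0, 0, 0, 0, 0, 0, 0, 0, 0, 0, 0, 0]}}

```text
time_s: 17.1
ee_pos: [492.9, -187.9, 306.0]
eef_rot: [-3.14, 0.001, 0.337]
ft_force: [0.2, 0.4, -0.2]
opening: 59.8
grip_force: 0.0
```

Run:
```python
from h import *
w=cam('wrist');c=cam('side')
A=cv2.resize(c['image'][200:320,230:350,::-1],(400,400),interpolation=2)
B=w['image'][:300,:400,::-1];o=np.zeros((400,800,3),np.uint8);o[:,:400]=A;o[:300,400:]=B
cv2.imwrite('pics/end.png',o)
hsv=cv2.cvtColor(w['image'],cv2.COLOR_RGB2HSV);m=cv2.inRange(hsv,(20,120,60),(35,255,255));rect(w,m,123,'cover');rel([0,0,0],0)
```

```text
cover px [150. 180.] ctr [466.3 -25.9] size [ 74.2 170.3] ang 19.29
at [ 492.3 -186.1  306.1] 0.3391 -> lin [-402.3 -339.3  306.1] roll 0.3391 t 17.2 F [-0.3 -0.1 -0.2] op 59.70844059986252 0.0
```

View pics/end.png

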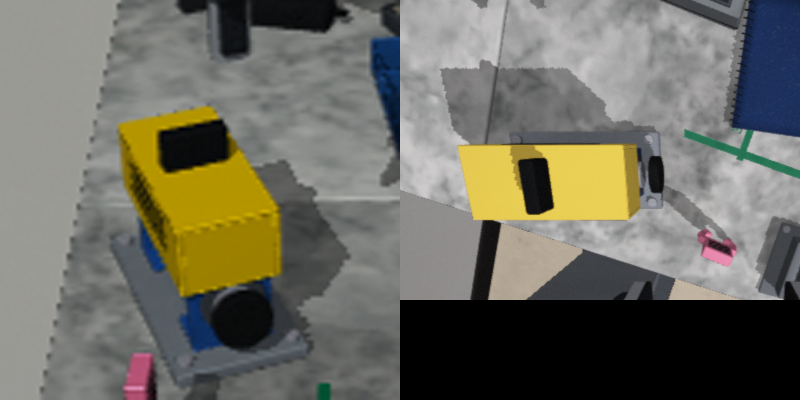

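The cover sits level on both blocks in both views, with its ridge at (193,145) in the left panel, and the arm is clear of everything. Handing in.

```bash
python3 -c "
from rig import env
print(env.finish_job())"
```

```text
the job is handed in; nothing more can be done
None
```

The clip is pressed home in the shaft groove, the cover sits fully down on both bearing blocks, the gripper is clear, and the job was handed in at about 17 s; the hand-in returned no verdict.

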